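# Stand the glaze bottle in its holder and screw the cap shut

## Task

Stand the flat-sided glaze bottle upright in the empty rectangular pocket of the wooden holder block, fully down on the pocket's floor, and only then, with the block keeping the bottle from turning, screw its loose cap clockwise until it is tight. Do not tip the bottle over, and leave the round bottle in its own block, the bowl and the spatula where they are.

Things in the scene. Friction and masses are not known exactly. Their poses are not given: they have to be found in the camera images.
- bottle: White rigid plastic bottle, rectangular body, about 0.3 kg, upright on the table at the start. Body 56 mm (own x) by 40 mm (own y), flat-sided up to 100 mm; shoulder 46 x 34 mm up to 112 mm; short neck; captive grey cap from 117 to 147 mm. Origin: centre of the underside, z up. A half turn about z changes nothing for the fit.
- cap (a joint): Turn of the captive screw cap relative to the bottle, rad: 0 = tight (hard stop), positive = unscrewed (counter-clockwise from above). Starts loose, 0.8 to 1.3 (stop at 1.6); tightened clockwise. It does not rise or sink and stays where left. Turning takes about 0.12 N m, so a bottle standing free on the table turns along with it.
- cap_top (a point): Centre of the cap's flat top, 147 mm above the bottle's underside. The cap is a round ribbed grey cylinder, 36 mm in diameter, 30 mm tall below this point. Across its top runs a raised rib 32 x 5 mm, 4 mm high, along the cap's own x; it is parallel to the bottle's long (56 mm) side when the cap is tight.
- block: Wooden holder block fixed to the table, 100 mm (own x) by 84 mm (own y), 50 mm high, with one empty rectangular pocket in the middle of its top. Origin: centre of the underside, z up.
- block_hole0 (a point): Centre of the mouth of the block's pocket, level with the block's top, 50 mm over the table; axes as the block. Pocket 62 mm (own x) by 46 mm (own y), 40 mm deep (flat floor 10 mm over the table), edges slightly chamfered. The bottle fits with 3 mm to spare on each side, its long side along own x, either way round.
- round_block: Second wooden block fixed to the table, 90 x 90 mm, 50 mm high, with a round pocket that holds the round bottle. Origin: centre of the underside. Not to be used.
- round_bottle: Bystander: round white bottle with a grey cap, 54 mm in diameter, 130 mm tall, standing loose in the round block. Origin: centre of the underside, which is 10 mm over the table.
- bowl: Bystander: small white ceramic bowl, 90 mm across, 45 mm high, loose on the table. Origin: centre of the underside.
- spatula: Bystander: spatula with a wooden handle, 170 mm long, lying loose on the table along its own x. Origin: underside, near the middle.
Things that resemble listed ones, but are neither listed nor needed, are in the scene too. Leave any pink or yellow look-alike of the block alone.

How it is judged (in metres and radians):
On the way, in this order (a step that is already met when the one before it is completed fails the run):
1. the bottle stands fully down in the rectangular pocket with its cap still loose (z of bottle in the frame of block_hole0 below -0.036 m and horizontal distance between bottle and block_hole0 below 0.008 m and angle between bottle's own z axis and vertical below 0.1 rad and value of joint cap above 0.4 rad), for 0.2 s.
2. the cap is screwed tight while the bottle stands in the pocket (z of bottle in the frame of block_hole0 below -0.032 m and value of joint cap below 0.15 rad), for 0.2 s.
At the end, for the whole second after the job is handed in: The bottle stands at rest in the rectangular pocket: underside within 4 mm of the pocket's floor, within 8 mm of its centre, tilted less than 0.1 rad (the pocket's walls keep it so), and the cap is within 0.15 rad of tight (z of bottle in the frame of block_hole0 below -0.036 m and horizontal distance between bottle and block_hole0 below 0.008 m and angle between bottle's own z axis and vertical below 0.1 rad and value of joint cap below 0.15 rad and linear speed of bottle below 0.02 m/s); the robot touches nothing.
It fails at once if the bottle is tipped more than 0.7 rad (angle between bottle's own z axis and vertical above 0.7 rad).
It fails at once if the round bottle is moved more than 30 mm (distance of round_bottle from where it was at the start of the episode above 0.03 m).
It fails at once if the bowl is moved more than 30 mm (distance of bowl from where it was at the start of the episode above 0.03 m).
It fails at once if the spatula is moved more than 30 mm (distance of spatula from where it was at the start of the episode above 0.03 m).
It also fails if it takes over 58 s, if anything falls off the work surface, if the arm or the gripper's body presses on something with over 40 N, if the wrist force passes 120 N, or if a joint passes its speed limit or range.

## Robot

A 6-joint arm with a two-finger parallel gripper is mounted at the origin on the work surface. World frame = base frame: x ahead of the robot, y to its left, z up, the work surface at z = 0. Lengths are in mm, angles in rad, forces in N, time in s.
With the tool pointing down it reaches from about 300 to 775 mm from the base axis. Payload 14.6 kg.
Tool frame: the origin (TCP) lies between the finger pads; the fingertips stand manip.nose_length ahead of it and the grasp point (between the pads) lies 11 mm behind it (manip.nose_length is the distance from the TCP to the fingertips, in mm); z points along the fingers, y is the line along which they close (so a half turn about z gives the same grasp; the last joint's range is limited). The gripper opens to 94 mm and grips with 3 to 60 N. Pads are 16 mm wide; open, the fingers measure 119 mm over their backs; the gripper's body (75 mm by 177 mm) begins 78 mm behind the grasp point.
Start: joints at [1.238, 0.3, 1.521, -0, 1.321, -0.067], TCP at [144.472, 530.676, 213.446] pointing down, gripper open.
Joint ranges: [-3.03, 3.03], [-0.79, 2.21], [0.23, 2.52], [-1.04, 4.18], [0, 3.07], [-2.55, 2.55]. Speed limits (rad/s): [2.22, 2.22, 2.57, 3.14, 3.14, 3.14].

## Interface

Orientations are given as [roll, pitch, yaw] about the fixed x, y, z axes, in that order (R = Rz(yaw) Ry(pitch) Rx(roll)).
In Python, from cell import manip, cams, job gives the robot as it stands.
- The arm moves only by the tool jog_arm, never from a script. Its argument "commands" is a list of rows, each an object of numbers: "dx", "dy", "dz": the shift along the tool's x, y, z each as a share of 40 mm, from -1 to 1; "ax", "ay", "az": the turn, a rotation vector about the tool's x, y, z each as a share of 10 degrees, from -1 to 1; "gripper": the closure, from 0 (fully open) to 1 (shut). A call has 1 to 10 rows; each row shifts and turns the commanded pose from where the row before left it, along the tool's axes as they then stand; what a row does not reach is not made up. A row lasts 1/8 s, in which the tool goes at most 62.5 mm and 10.7 degrees, less where a joint would pass 70% of its speed; a pose out of reach is approached as far as the arm can. A call with a number of a shift or a turn outside -1 to 1 is refused whole. A call with a gripper value outside its range is refused whole. The fingers move at their own pace and stop on an object; "squeeze" is the grip in N (left out, the last holds). Time passes only in rows, so rows that do not move let the fingers close. It gives the time, the measured TCP pose, the force, the opening and the grip force at its end, in the units of the state.
- manip.read_state(): the state, without advancing time (a new reading comes with each control period).
- cams.camera(name): name is "side" or "top"; returns a dict with "image" (420x560x3 uint8, red, green, blue), "fx", "fy", "cx", "cy" (pixels), "world_to_cam" (4x4, takes a point from world to camera coordinates). Camera axes: x right, y down, z forward; pixel columns grow to the right and rows downward; lengths in mm; the calibration is good to about 2 mm. A picture is of the moment at which its call begins. There is no depth.
- job.sign_off(): hands the job in; it is judged then, once.
The state is a dict: "clock": time; "joints": joint angles; "qd": joint speeds; "effort": joint torques, N m; "eef_pos": TCP position; "eef_rot": TCP orientation; "wrist_force": force on the tool from outside, world axes, zero at the start; "moment": the same for the moment, N m; "finger_gap": finger opening in mm; "finger_force": force on a finger pad.
Only numpy, scipy, OpenCV 4.12 (cv2) and the standard library are available. Lean on these libraries where they do the work, as an engineer would, in place of code of your own. Each camera call takes 0.05 s, during which the arm holds its last target. There are 200 camera calls.

## Working session

There is one attempt and no reset: what is moved stays moved. The work goes in short steps, Python scripts to look and compute and a tool call to move; the robot and the scene stay as the last step left them, time stands still between calls to the robot, and variables do not carry over. Pictures are saved under pics/ and viewed, at most 10 in all, crops included, and the job is handed in when it is done.

Besides the shell and the picture viewer there is one more tool, called after ">>>" as a command line: name --argument value ..., lists and objects as JSON in quotes. jog_arm: Moves the arm, as the interface text tells. Shift numbers are shares of 40 mm and turn numbers shares of 10 degrees, none past 1 either way. Its arguments: {"type":"object","properties":{"commands":{"type":"array"},"squeeze":{"type":"number"}},"required":["commands"]}

```bash
mkdir -p pics; cat > h.py <<'E'
import numpy as np, cv2
from cell import manip, cams, job
def shot(n, f=None):
    c=cams.camera(n)
    if f: cv2.imwrite('pics/'+f, c['image'][:,:,::-1])
    return c
def ray(c,u,v):
    M=np.array(c['world_to_cam']); R=M[:3,:3]; t=M[:3,3]
    return -R.T@t, R.T@np.array([(u-c['cx'])/c['fx'],(v-c['cy'])/c['fy'],1])
def onz(c,u,v,z):
    o,d=ray(c,u,v); return (o+d*(z-o[2])/d[2])
def proj(c,p):
    M=np.array(c['world_to_cam']); q=M[:3,:3]@np.array(p)+M[:3,3]
    return np.array([c['fx']*q[0]/q[2]+c['cx'],c['fy']*q[1]/q[2]+c['cy']])
E
python3 - <<'E'
from h import *
import pickle
for n in('top','side'):
    c=shot(n,n+'0.png'); pickle.dump(c,open(n+'0.pkl','wb'))
    print(n,ray(c,280,210))
print(manip.nose_length, manip.read_state())
E
```

```text
top (array([ 341.93603016,  -22.0258863 , 1097.84722817]), array([ 0.1818736 , -0.03190307, -0.98287072]))
side (array([ 301.60923863,  624.79589066, 1005.29840771]), array([ 0.24284877, -0.57642864, -0.78035645]))
8.0 {'clock': 0.1, 'joints': array([ 1.23836849e+00,  3.00408880e-01,  1.52151710e+00,  1.25145271e-05,
        1.32069726e+00, -6.65911037e-02]), 'qd': array([-0.00031631, -0.00107279, -0.00357523,  0.00164186, -0.00151509,
        0.00102858]), 'effort': array([ 2.78650259e-03, -5.32647836e+01, -3.53275251e+01,  7.09940423e-02,
        2.36491696e-02, -9.60159286e-05]), 'eef_pos': array([144.41527689, 530.46733922, 212.94752169]), 'eef_rot': array([-3.14056517e+00, -8.06717872e-05,  2.87575277e+00]), 'wrist_force': array([-0.47018491, -0.48784945, -0.79050201]), 'moment': array([-0.0375922 ,  0.00628552,  0.02715542]), 'finger_force': 0.0, 'finger_gap': 94.12983399367414}
```

View pics/top0.png

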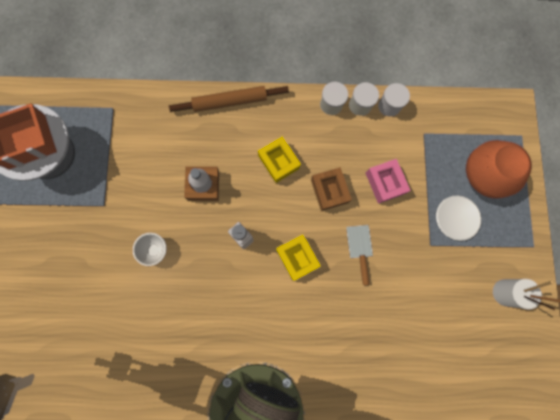

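View pics/side0.png

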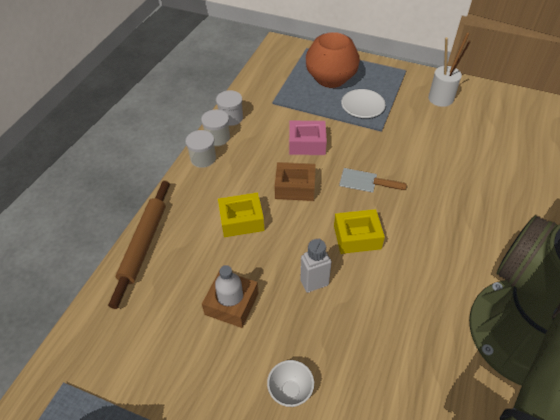

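Top view: the brown block at (331,189) [side (296,181)] is the only wooden block with an empty rectangular pocket. The look-alikes are yellow at (279,159) and (299,258), and pink at (388,181). The flat-sided bottle is at (240,234) [side (315,268)]; the other bottle, at (201,180), stands in a block and is round. I'll check this in one enlarged crop.

```bash
python3 - <<'E'
from h import *
import pickle
T=pickle.load(open('top0.pkl','rb'));S=pickle.load(open('side0.pkl','rb'))
def crop(c,u,v,w,h,k): return cv2.resize(c['image'][v:v+h,u:u+w,::-1],None,fx=k,fy=k,interpolation=cv2.INTER_CUBIC)
a=crop(T,215,160,150,100,5.2)[:300*2]
top=crop(T,305,160,56,56,7);tb=crop(T,215,210,50,50,7)
sb=crop(S,290,230,50,70,5);sk=crop(S,265,155,60,50,6)
canvas=np.zeros((600,800,3),np.uint8)
for im,(x,y) in((tb,(0,0)),(top[:350],(400,0))): canvas[y:y+im.shape[0],x:x+im.shape[1]]=im
sb=crop(S,290,235,50,60,4);sk=crop(S,265,155,60,50,4)
canvas[355:355+240,0:200]=sb; canvas[355:555,400:640]=sk
cv2.imwrite('pics/crop1.png',canvas)
# block: brown mask
for n,c,(u0,v0,u1,v1) in(('top',T,(305,160,358,216)),('side',S,(268,155,325,205))):
    im=c['image'][v0:v1,u0:u1]; hsv=cv2.cvtColor(im,cv2.COLOR_RGB2HSV)
    print(n,'bg',hsv[2,2],'rim',hsv[28-8,10] )
    m=cv2.inRange(hsv,(0,100,0),(13,255,150))
    cs=max(cv2.findContours(m,cv2.RETR_EXTERNAL,cv2.CHAIN_APPROX_NONE)[0],key=cv2.contourArea)
    r=cv2.minAreaRect(cs); print(r[0][0]+u0,r[0][1]+v0,r[1:])
    p=cv2.boxPoints(r)+[u0,v0]
    if n=='top':
        w=np.array([onz(c,*q,50) for q in p]); print(w.round(1), w.mean(0))
E
```

```text
top bg [ 17 122 177] rim [ 14 155 128]
327.16058349609375 192.4416046142578 ((13.5842866897583, 4.100916862487793), 70.01689910888672)
[[ 604.2 -176.2   50. ]
 [ 608.5 -187.1   50. ]
 [ 571.9 -199.7   50. ]
 [ 567.7 -188.8   50. ]] [ 588.09248465 -187.96385621   50.        ]
side bg [ 18 111 159] rim [ 14 160 116]
284.0769214630127 176.11538314819336 ((8.59785270690918, 6.1017022132873535), 56.3099365234375)
```

View pics/crop1.png

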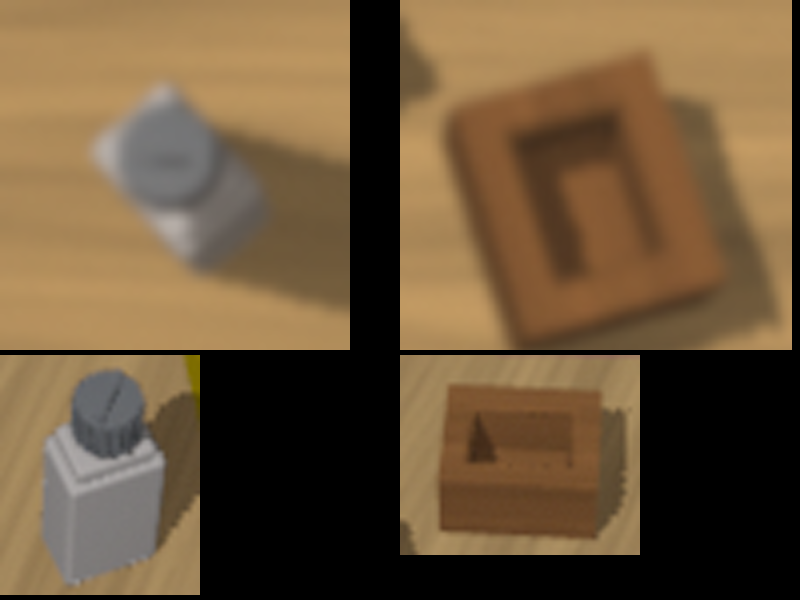

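The crop confirms the targets: the bottle is rectangular with a loose ribbed grey cap at top (239,232), and the brown block's empty rectangular pocket is centred near top (331,188). I'll turn the crop corners into world points.

```bash
python3 - <<'E'
from h import *
import pickle
T=pickle.load(open('top0.pkl','rb'));S=pickle.load(open('side0.pkl','rb'))
ct=lambda x,y,o,k,w:( (x-w[0])/k+o[0]-.5+.5/k,(y-w[1])/k+o[1]-.5+.5/k)
def rep(n,c,pts,z):
    w=np.array([onz(c,*p,z)[:2] for p in pts]); d=np.diff(np.vstack([w,w[:1]]),axis=0)
    print(n,w.round(1).tolist(),'mean',w.mean(0).round(1),'len',np.linalg.norm(d,axis=1).round(1),'ang',np.degrees(np.arctan2(d[:,1],d[:,0])).round(1))
P=lambda l:[ct(x,y,(305,160),7,(400,0)) for x,y in l]
Q=lambda l:[ct(x,y,(265,155),4,(400,355)) for x,y in l]
B=lambda l:[ct(x,y,(290,235),4,(0,355)) for x,y in l]
C=lambda l:[ct(x,y,(215,210),7,(0,0)) for x,y in l]
rep('blk top',T,P([(455,105),(648,52),(722,283),(526,345)]),50)
rep('pocket top',T,P([(512,132),(617,112),(660,255),(558,278)]),50)
rep('blk side',S,Q([(450,385),(600,392),(597,487),(443,477)]),50)
rep('pocket side',S,Q([(476,413),(572,413),(573,466),(470,462)]),50)
rep('bot side z100',S,B([(46,437),(75,492),(163,458)]),100)
rep('bot side z0',S,B([(45,540),(70,583),(157,555)]),0)
rep('bot top z100',T,C([(165,82),(95,150)]),100)
rep('bot top z0',T,C([(268,205),(200,270)]),0)
rep('cap side',S,B([(109,398)]),147); rep('cap top',T,C([(168,155)]),147)
rep('rib side',S,B([(123,377),(106,418)]),151)
rep('rib top',T,C([(146,157),(188,160)]),151)
# masks
for n,c,(u0,v0,u1,v1) in(('top',T,(305,160,358,216)),('side',S,(268,155,325,205))):
    hsv=cv2.cvtColor(c['image'][v0:v1,u0:u1],cv2.COLOR_RGB2HSV)
    m=cv2.inRange(hsv,(0,136,70),(16,255,255))
    cs=max(cv2.findContours(m,cv2.RETR_EXTERNAL,cv2.CHAIN_APPROX_NONE)[0],key=cv2.contourArea)
    r=cv2.minAreaRect(cs); print(n,r[0][0]+u0,r[0][1]+v0,r[1:])
    rep('  box z50',c,cv2.boxPoints(r)+[u0,v0],50)
# grey cap mask
for n,c,(u0,v0,u1,v1) in(('top',T,(222,218,258,254)),('side',S,(295,232,335,262))):
    hsv=cv2.cvtColor(c['image'][v0:v1,u0:u1],cv2.COLOR_RGB2HSV)
    m=cv2.inRange(hsv,(0,0,60),(180,60,140))
    cs=max(cv2.findContours(m,cv2.RETR_EXTERNAL,cv2.CHAIN_APPROX_NONE)[0],key=cv2.contourArea)
    (x,y),r=cv2.minEnclosingCircle(cs);print(n,x+u0,y+v0,r,onz(c,x+u0,y+v0,147))
E
```

```text
blk top [[639.2, -146.8], [662.9, -225.5], [567.4, -253.5], [540.9, -174.6]] mean [ 602.6 -200.1] len [ 82.2  99.4  83.2 102.1] ang [ -73.2 -163.7  108.6   15.8]
pocket top [[628.3, -169.8], [637.4, -212.5], [578.5, -228.8], [568.4, -187.7]] mean [ 603.2 -199.7] len [43.6 61.2 42.3 62.5] ang [ -77.9 -164.5  103.8   16.6]
blk side [[664.9, -225.9], [572.2, -254.9], [546.8, -177.4], [639.2, -150.6]] mean [ 605.8 -202.2] len [97.2 81.6 96.2 79.5] ang [-162.6  108.1   16.2  -71.1]
pocket side [[640.1, -208.8], [582.7, -231.0], [566.7, -188.4], [628.1, -168.3]] mean [ 604.4 -199.1] len [61.5 45.4 64.7 42.2] ang [-158.9  110.7   18.1  -73.6]
bot side z100 [[495.9, 53.9], [469.9, 80.6], [433.8, 44.1]] mean [466.5  59.6] len [37.3 51.4 62.8] ang [ 134.2 -134.6    9. ]
bot side z0 [[493.5, 56.8], [470.8, 77.8], [431.1, 43.1]] mean [465.1  59.3] len [30.9 52.7 63.9] ang [ 137.3 -138.8   12.4]
bot top z100 [[494.8, 55.1], [468.7, 80.4]] mean [481.7  67.7] len [36.3 36.3] ang [135.8 -44.2]
bot top z0 [[459.8, 19.3], [432.9, 46.4]] mean [446.4  32.8] len [38.2 38.2] ang [134.9 -45.1]
cap side [[4
[... 307 characters left out ...]
00190734863 188.24999618530273 ((36.99864196777344, 32.25522994995117), 71.56504821777344)
  box z50 [[635.4, -138.8], [667.0, -226.2], [565.5, -257.2], [535.1, -171.0]] mean [ 600.8 -198.3] len [ 92.9 106.1  91.4 105.4] ang [ -70.1 -163.   109.4   17.8]
side 294.7084903717041 181.2047176361084 ((39.571311950683594, 36.57414245605469), 2.4895529747009277)
  box z50 [[625.5, -108.8], [668.4, -224.7], [570.7, -255.8], [533.6, -138.4]] mean [ 599.5 -181.9] len [123.6 102.5 123.1  96.5] ang [ -69.7 -162.3  107.6   17.9]
top 241.71951293945312 235.54878044128418 11.676189422607422 [451.88917255  41.56321783 147.        ]
side 320.0 251.5 14.534542083740234 [453.20437961  61.5314087  147.        ]
```

Block pocket centre ≈ (604,-200), yaw ≈ 16.5°. Bottle ≈ (463.5,49.7), long side at ≈ 45.3°, and the rib is at ≈ 90°, so the cap is ≈ 0.8 rad loose. I'll turn the gripper to yaw 45.3° first.

>>> jog_arm --commands '[{"az": 1}, {"az": 1}, {"az": 1}, {"az": 1}, {"az": 1}, {"az": 1}, {"az": 1}, {"az": 1}, {"az": 1}, {"az": 1}]'

```text
schema error: expected keys dx, dy, dz, ax, ay, az, gripper
```

>>> jog_arm --commands '[{"az": 1}, {"az": 0.95}, {"dx": -0.2, "dy": 0.5}, {"dx": -0.2, "dy": 0.94}, {"dx": -0.2, "dy": 0.94}, {"dx": -0.2, "dy": 0.94}, {"dx": -0.2, "dy": 0.94}, {"dx": -0.2, "dy": 0.94}, {"dx": -0.2, "dy": 0.94}]'

```text
schema error: expected keys dx, dy, dz, ax, ay, az, gripper
```

All seven keys are needed in each row.

>>> jog_arm --commands '[{"dx": 0, "dy": 0, "dz": 0, "ax": 0, "ay": 0, "az": 1, "gripper": 0}, {"dx": 0, "dy": 0, "dz": 0, "ax": 0, "ay": 0, "az": 1, "gripper": 0}, {"dx": 0, "dy": 0, "dz": 0, "ax": 0, "ay": 0, "az": 1, "gripper": 0}, {"dx": 0, "dy": 0, "dz": 0, "ax": 0, "ay": 0, "az": 1, "gripper": 0}, {"dx": 0, "dy": 0, "dz": 0, "ax": 0, "ay": 0, "az": 1, "gripper": 0}, {"dx": 0, "dy": 0, "dz": 0, "ax": 0, "ay": 0, "az": 1, "gripper": 0}, {"dx": 0, "dy": 0, "dz": 0, "ax": 0, "ay": 0, "az": 1, "gripper": 0}, {"dx": 0, "dy": 0, "dz": 0, "ax": 0, "ay": 0, "az": 1, "gripper": 0}, {"dx": 0, "dy": 0, "dz": 0, "ax": 0, "ay": 0, "az": 1, "gripper": 0}, {"dx": 0, "dy": 0, "dz": 0, "ax": 0, "ay": 0, "az": 1, "gripper": 0}]'

```text
clock: 1.35
eef_pos: [144.4, 530.5, 213.1]
eef_rot: [3.141, 0.001, 1.125]
wrist_force: [-0.4, 0.8, 0.3]
finger_gap: 93.7
finger_force: 0.0
```

>>> jog_arm --commands '[{"dx": 0, "dy": 0, "dz": 0, "ax": 0, "ay": 0, "az": 1, "gripper": 0}, {"dx": 0, "dy": 0, "dz": 0, "ax": 0, "ay": 0, "az": 0.95, "gripper": 0}, {"dx": -0.2, "dy": 0.5, "dz": 0, "ax": 0, "ay": 0, "az": 0, "gripper": 0}, {"dx": -0.2, "dy": 0.94, "dz": 0, "ax": 0, "ay": 0, "az": 0, "gripper": 0}, {"dx": -0.2, "dy": 0.94, "dz": 0, "ax": 0, "ay": 0, "az": 0, "gripper": 0}, {"dx": -0.2, "dy": 0.94, "dz": 0, "ax": 0, "ay": 0, "az": 0, "gripper": 0}, {"dx": -0.2, "dy": 0.94, "dz": 0, "ax": 0, "ay": 0, "az": 0, "gripper": 0}, {"dx": -0.2, "dy": 0.94, "dz": 0, "ax": 0, "ay": 0, "az": 0, "gripper": 0}, {"dx": -0.2, "dy": 0.94, "dz": 0, "ax": 0, "ay": 0, "az": 0, "gripper": 0}, {"dx": 0, "dy": 0, "dz": 0, "ax": 0, "ay": 0, "az": 0, "gripper": 0}]'

```text
clock: 2.6
eef_pos: [280.4, 316.7, 213.4]
eef_rot: [3.141, 0.0, 0.787]
wrist_force: [-0.1, 1.1, 0.6]
finger_gap: 94.1
finger_force: 0.0
```

>>> jog_arm --commands '[{"dx": -0.17, "dy": 0.95, "dz": 0, "ax": 0, "ay": 0, "az": 0, "gripper": 0}, {"dx": -0.17, "dy": 0.95, "dz": 0, "ax": 0, "ay": 0, "az": 0, "gripper": 0}, {"dx": -0.17, "dy": 0.95, "dz": 0, "ax": 0, "ay": 0, "az": 0, "gripper": 0}, {"dx": -0.17, "dy": 0.95, "dz": 0, "ax": 0, "ay": 0, "az": 0, "gripper": 0}, {"dx": -0.17, "dy": 0.95, "dz": 0, "ax": 0, "ay": 0, "az": 0, "gripper": 0}, {"dx": -0.17, "dy": 0.95, "dz": 0, "ax": 0, "ay": 0, "az": 0, "gripper": 0}, {"dx": -0.17, "dy": 0.95, "dz": 0, "ax": 0, "ay": 0, "az": 0, "gripper": 0}, {"dx": -0.17, "dy": 0.95, "dz": 0, "ax": 0, "ay": 0, "az": 0, "gripper": 0}, {"dx": -0.14, "dy": 0.35, "dz": 0, "ax": 0, "ay": 0, "az": 0, "gripper": 0}, {"dx": 0, "dy": 0, "dz": 0, "ax": 0, "ay": 0, "az": 0, "gripper": 0}]'

```text
clock: 3.85
eef_pos: [463.1, 51.8, 213.2]
eef_rot: [-3.141, 0.0, 0.789]
wrist_force: [0.9, 1.0, -0.4]
finger_gap: 94.0
finger_force: 0.0
```

>>> jog_arm --commands '[{"dx": -0.03, "dy": 0.04, "dz": 0.6, "ax": 0, "ay": 0, "az": 0, "gripper": 0}, {"dx": 0, "dy": 0, "dz": 0.6, "ax": 0, "ay": 0, "az": 0, "gripper": 0}, {"dx": 0, "dy": 0, "dz": 0.6, "ax": 0, "ay": 0, "az": 0, "gripper": 0}, {"dx": 0, "dy": 0, "dz": 0.6, "ax": 0, "ay": 0, "az": 0, "gripper": 0}, {"dx": 0, "dy": 0, "dz": 0.6, "ax": 0, "ay": 0, "az": 0, "gripper": 0}, {"dx": 0, "dy": 0, "dz": 0.4, "ax": 0, "ay": 0, "az": 0, "gripper": 0}, {"dx": 0, "dy": 0, "dz": 0.2, "ax": 0, "ay": 0, "az": 0, "gripper": 0}, {"dx": 0, "dy": 0, "dz": 0, "ax": 0, "ay": 0, "az": 0, "gripper": 0.3}, {"dx": 0, "dy": 0, "dz": 0, "ax": 0, "ay": 0, "az": 0, "gripper": 0.5}]' --squeeze 10

```text
clock: 4.97
eef_pos: [463.9, 49.7, 70.1]
eef_rot: [3.141, -0.001, 0.79]
wrist_force: [0.8, 0.3, 1.2]
finger_gap: 77.1
finger_force: 0.0
```

>>> jog_arm --commands '[{"dx": 0, "dy": 0, "dz": 0, "ax": 0, "ay": 0, "az": 0, "gripper": 0.6}, {"dx": 0, "dy": 0, "dz": 0, "ax": 0, "ay": 0, "az": 0, "gripper": 0.7}, {"dx": 0, "dy": 0, "dz": 0, "ax": 0, "ay": 0, "az": 0, "gripper": 0.8}, {"dx": 0, "dy": 0, "dz": 0, "ax": 0, "ay": 0, "az": 0, "gripper": 0.8}]' --squeeze 25

```text
clock: 5.48
eef_pos: [463.5, 49.6, 69.5]
eef_rot: [-3.142, -0.0, 0.79]
wrist_force: [-0.5, -0.3, 0.3]
finger_gap: 40.4
finger_force: 24.7
```

>>> jog_arm --commands '[{"dx": 0, "dy": 0, "dz": -0.3, "ax": 0, "ay": 0, "az": 0, "gripper": 0.8}, {"dx": 0, "dy": 0, "dz": -0.7, "ax": 0, "ay": 0, "az": 0, "gripper": 0.8}, {"dx": 0, "dy": 0, "dz": -0.7, "ax": 0, "ay": 0, "az": 0, "gripper": 0.8}, {"dx": 0, "dy": 0, "dz": -0.5, "ax": 0, "ay": 0, "az": 0, "gripper": 0.8}, {"dx": 0, "dy": 0, "dz": 0, "ax": 0, "ay": 0, "az": 0, "gripper": 0.8}, {"dx": -0.1, "dy": 0.3, "dz": 0, "ax": 0, "ay": 0, "az": 0, "gripper": 0.8}, {"dx": -0.2, "dy": 0.6, "dz": 0, "ax": 0, "ay": 0, "az": 0, "gripper": 0.8}, {"dx": -0.2, "dy": 0.7, "dz": 0, "ax": 0, "ay": 0, "az": 0, "gripper": 0.8}, {"dx": -0.2, "dy": 0.7, "dz": 0, "ax": 0, "ay": 0, "az": 0, "gripper": 0.8}, {"dx": -0.2, "dy": 0.7, "dz": 0, "ax": 0, "ay": 0, "az": 0, "gripper": 0.8}]'

```text
clock: 6.72
eef_pos: [523.6, -62.0, 156.2]
eef_rot: [-3.14, 0.001, 0.79]
wrist_force: [0.2, 0.9, -1.4]
finger_gap: 40.8
finger_force: 24.7
```

>>> jog_arm --commands '[{"dx": -0.2, "dy": 0.7, "dz": 0, "ax": 0, "ay": 0, "az": 0, "gripper": 0.8}, {"dx": -0.2, "dy": 0.7, "dz": 0, "ax": 0, "ay": 0, "az": 0, "gripper": 0.8}, {"dx": -0.2, "dy": 0.7, "dz": 0, "ax": 0, "ay": 0, "az": 0, "gripper": 0.8}, {"dx": -0.2, "dy": 0.7, "dz": 0, "ax": 0, "ay": 0, "az": 0, "gripper": 0.8}, {"dx": -0.2, "dy": 0.6, "dz": 0, "ax": 0, "ay": 0, "az": 0, "gripper": 0.8}, {"dx": 0, "dy": 0, "dz": 0, "ax": 0, "ay": 0, "az": 0.7, "gripper": 0.8}, {"dx": 0, "dy": 0, "dz": 0, "ax": 0, "ay": 0, "az": 0.8, "gripper": 0.8}, {"dx": 0, "dy": 0, "dz": 0, "ax": 0, "ay": 0, "az": 0.8, "gripper": 0.8}, {"dx": 0, "dy": 0, "dz": 0, "ax": 0, "ay": 0, "az": 0.58, "gripper": 0.8}, {"dx": 0, "dy": 0, "dz": 0, "ax": 0, "ay": 0, "az": 0, "gripper": 0.8}]'

```text
clock: 7.98
eef_pos: [591.5, -185.2, 156.1]
eef_rot: [-3.14, 0.002, 0.288]
wrist_force: [0.4, -0.1, -2.1]
finger_gap: 40.0
finger_force: 24.7
```

```bash
python3 - <<'E'
from h import *
import pickle
T=shot('top');S=shot('side'); s=manip.read_state(); print(s['eef_pos'],s['eef_rot'],s['finger_gap'])
pickle.dump((T,S,s),open('above.pkl','wb'))
cv=np.zeros((440,800,3),np.uint8)
for i,c in enumerate((T,S)):
    u,v=proj(c,[604,-200,100]).astype(int); print(u-40,v-44)
    cv[:,i*400:i*400+400]=cv2.resize(c['image'][v-44:v+44,u-40:u+40,::-1],(400,440),interpolation=cv2.INTER_CUBIC)
cv2.imwrite('pics/above.png',cv)
E
```

```text
[ 591.67952231 -184.91633187  156.60205738] [-3.14089756e+00  9.72792666e-04  2.89637108e-01] 40.22571570994633
294 138
255 117
```

View pics/above.png

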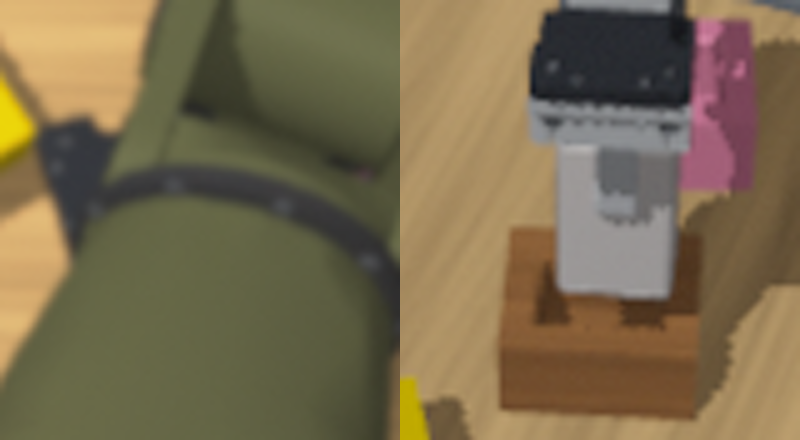

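```bash
python3 - <<'E'
from h import *
import pickle
T,S,s=pickle.load(open('above.pkl','rb'))
P=lambda x,y:(255+(x-400)/5-.4,117+y/5-.4)
z=s['eef_pos'][2]-69.5; y=s['eef_rot'][2]
a,b=onz(S,*P(557,290),z)[:2],onz(S,*P(671,298),z)[:2]
X=np.array([np.cos(y),np.sin(y)]);N=np.array([-X[1],X[0]])
for n,p in(('l',a),('r',b)): d=p-s['eef_pos'][:2]; print(n,p.round(1),'along x',d@X,'along n',d@N)
d=b-a; print(np.linalg.norm(d),np.degrees(np.arctan2(-d[1],-d[0])))
d=np.array([604,-200])-s['eef_pos'][:2]; print('tool dx,dy to go',d@X,-(d@N))
# block outline corners now, side
for p in((512,229),(701,234),(502,345),(695,356)): print(onz(S,*P(*p),50).round(1))
E
```

```text
l [ 614.8 -161.5] along x 28.854384635133755 along n 15.808224039873672
r [ 561.1 -176.6] along x -26.899017716303998 along n 16.7050587886402
55.76061501030902 15.673418336270204
tool dx,dy to go 7.499337006600864 17.974180352252812
[ 664.9 -224.8   50. ]
[ 572.3 -256.7   50. ]
[ 639.5 -148.8   50. ]
[ 547.3 -176.6   50. ]
```

>>> jog_arm --commands '[{"dx": 0.1, "dy": 0.24, "dz": 0, "ax": 0, "ay": 0, "az": 0, "gripper": 0.8}, {"dx": 0.07, "dy": 0.2, "dz": 0, "ax": 0, "ay": 0, "az": 0, "gripper": 0.8}, {"dx": 0, "dy": 0, "dz": 0.3, "ax": 0, "ay": 0, "az": 0, "gripper": 0.8}, {"dx": 0, "dy": 0, "dz": 0.3, "ax": 0, "ay": 0, "az": 0, "gripper": 0.8}, {"dx": 0, "dy": 0, "dz": 0.2, "ax": 0, "ay": 0, "az": 0, "gripper": 0.8}, {"dx": 0, "dy": 0, "dz": 0, "ax": 0, "ay": 0, "az": 0, "gripper": 0.8}, {"dx": 0, "dy": 0, "dz": 0, "ax": 0, "ay": 0, "az": 0, "gripper": 0.8}]'

```text
clock: 8.95
eef_pos: [603.6, -199.4, 125.8]
eef_rot: [3.141, -0.0, 0.288]
wrist_force: [0.8, -0.2, -1.1]
finger_gap: 40.1
finger_force: 24.7
```

```bash
python3 - <<'E'
from h import *
S=shot('side'); s=manip.read_state(); print(s['eef_pos'],s['eef_rot'])
cv2.imwrite('pics/low.png',cv2.resize(S['image'][140:210,260:330,::-1],(595,595),interpolation=cv2.INTER_CUBIC))
E
```

```text
[ 603.64361347 -199.46149592  125.9540624 ] [ 3.14107176e+00 -6.38605824e-04  2.87618034e-01]
```

View pics/low.png

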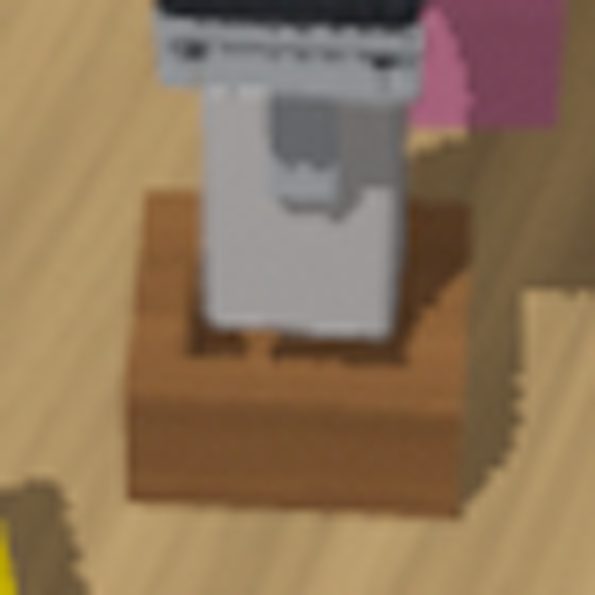

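>>> jog_arm --commands '[{"dx": 0.035, "dy": 0, "dz": 0, "ax": 0, "ay": 0, "az": 0, "gripper": 0.8}, {"dx": 0, "dy": 0, "dz": 0.1, "ax": 0, "ay": 0, "az": 0, "gripper": 0.8}, {"dx": 0, "dy": 0, "dz": 0.1, "ax": 0, "ay": 0, "az": 0, "gripper": 0.8}, {"dx": 0, "dy": 0, "dz": 0.1, "ax": 0, "ay": 0, "az": 0, "gripper": 0.8}, {"dx": 0, "dy": 0, "dz": 0, "ax": 0, "ay": 0, "az": 0, "gripper": 0.8}]'

```text
clock: 9.62
eef_pos: [604.7, -199.3, 113.0]
eef_rot: [3.141, 0.0, 0.287]
wrist_force: [-0.3, -2.9, -3.0]
finger_gap: 40.0
finger_force: 24.6
```

The bottle is 6 mm into the pocket with little force, so I continue down.

>>> jog_arm --commands '[{"dx": 0, "dy": 0, "dz": 0.1, "ax": 0, "ay": 0, "az": 0, "gripper": 0.8}, {"dx": 0, "dy": 0, "dz": 0.1, "ax": 0, "ay": 0, "az": 0, "gripper": 0.8}, {"dx": 0, "dy": 0, "dz": 0.1, "ax": 0, "ay": 0, "az": 0, "gripper": 0.8}, {"dx": 0, "dy": 0, "dz": 0, "ax": 0, "ay": 0, "az": 0, "gripper": 0.8}]'

```text
clock: 10.12
eef_pos: [604.7, -199.1, 101.0]
eef_rot: [-3.142, 0.0, 0.287]
wrist_force: [3.7, -3.2, -4.2]
finger_gap: 40.3
finger_force: 24.7
```

>>> jog_arm --commands '[{"dx": 0, "dy": 0, "dz": 0.1, "ax": 0, "ay": 0, "az": 0, "gripper": 0.8}, {"dx": 0, "dy": 0, "dz": 0.1, "ax": 0, "ay": 0, "az": 0, "gripper": 0.8}, {"dx": 0, "dy": 0, "dz": 0.1, "ax": 0, "ay": 0, "az": 0, "gripper": 0.8}, {"dx": 0, "dy": 0, "dz": 0.1, "ax": 0, "ay": 0, "az": 0, "gripper": 0.8}, {"dx": 0, "dy": 0, "dz": 0, "ax": 0, "ay": 0, "az": 0, "gripper": 0.8}]'

```text
clock: 10.75
eef_pos: [604.6, -199.1, 84.9]
eef_rot: [-3.141, 0.0, 0.287]
wrist_force: [2.3, -4.3, -4.8]
finger_gap: 40.0
finger_force: 24.7
```

>>> jog_arm --commands '[{"dx": 0, "dy": 0.02, "dz": 0.06, "ax": 0, "ay": 0, "az": 0, "gripper": 0.8}, {"dx": 0, "dy": 0, "dz": 0.06, "ax": 0, "ay": 0, "az": 0, "gripper": 0.8}, {"dx": 0, "dy": 0, "dz": 0, "ax": 0, "ay": 0, "az": 0, "gripper": 0.8}]'

```text
clock: 11.12
eef_pos: [604.8, -199.5, 80.2]
eef_rot: [-3.141, 0.001, 0.288]
wrist_force: [0.1, 0.0, -2.5]
finger_gap: 40.6
finger_force: 24.7
```

>>> jog_arm --commands '[{"dx": 0, "dy": 0, "dz": 0.03, "ax": 0, "ay": 0, "az": 0, "gripper": 0.8}, {"dx": 0, "dy": 0, "dz": 0, "ax": 0, "ay": 0, "az": 0, "gripper": 0.8}]'

```text
clock: 11.38
eef_pos: [605.0, -199.8, 79.6]
eef_rot: [3.142, -0.0, 0.287]
wrist_force: [-0.4, -0.2, -1.0]
finger_gap: 40.1
finger_force: 24.7
```

>>> jog_arm --commands '[{"dx": 0, "dy": 0, "dz": 0, "ax": 0, "ay": 0, "az": 0, "gripper": 0.4}, {"dx": 0, "dy": 0, "dz": 0, "ax": 0, "ay": 0, "az": 0, "gripper": 0.3}, {"dx": 0, "dy": 0, "dz": 0, "ax": 0, "ay": 0, "az": 0, "gripper": 0.3}, {"dx": 0, "dy": 0, "dz": 0, "ax": 0, "ay": 0, "az": 0, "gripper": 0.3}, {"dx": 0, "dy": 0, "dz": -0.3, "ax": 0, "ay": 0, "az": 0, "gripper": 0.3}, {"dx": 0, "dy": 0, "dz": -0.6, "ax": 0, "ay": 0, "az": 0, "gripper": 0.3}, {"dx": 0, "dy": 0, "dz": -0.52, "ax": 0, "ay": 0, "az": 0, "gripper": 0.3}, {"dx": 0, "dy": 0, "dz": 0, "ax": 0, "ay": 0, "az": 0, "gripper": 0.3}]'

```text
clock: 12.38
eef_pos: [605.8, -200.1, 138.5]
eef_rot: [3.139, -0.003, 0.288]
wrist_force: [-0.6, 1.0, -0.1]
finger_gap: 65.8
finger_force: 0.0
```

```bash
python3 - <<'E'
from h import *
S=shot('side'); s=manip.read_state(); print(s['eef_pos'],s['eef_rot'],s['finger_gap'],s['joints'])
cv2.imwrite('pics/seat.png',cv2.resize(S['image'][125:205,255:335,::-1],(560,560),interpolation=cv2.INTER_CUBIC))
E
```

```text
[ 605.19738216 -199.90209319  136.898739  ] [ 3.14076060e+00 -1.09211142e-03  2.87462912e-01] 65.87538852806281 [-3.76489622e-01  5.58576956e-01  1.33659373e+00  1.86869336e-05
  1.24504912e+00  9.06838279e-01]
```

View pics/seat.png

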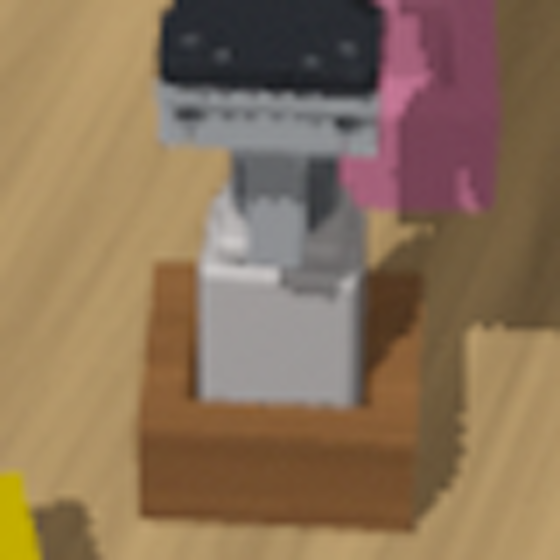

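The bottle is seated: its body meets the block top at (280,403) in the crop, and the fingers are around the cap. Next I grip the cap and turn it clockwise.

>>> jog_arm --commands '[{"dx": 0, "dy": 0, "dz": 0, "ax": 0, "ay": 0, "az": 0, "gripper": 0.5}, {"dx": 0, "dy": 0, "dz": 0, "ax": 0, "ay": 0, "az": 0, "gripper": 0.7}, {"dx": 0, "dy": 0, "dz": 0, "ax": 0, "ay": 0, "az": 0, "gripper": 0.8}, {"dx": 0, "dy": 0, "dz": 0, "ax": 0, "ay": 0, "az": 0, "gripper": 0.8}]' --squeeze 20

```text
clock: 12.92
eef_pos: [604.9, -199.8, 135.9]
eef_rot: [-3.141, 0.0, 0.287]
wrist_force: [0.1, -0.4, -1.1]
finger_gap: 35.6
finger_force: 20.0
```

>>> jog_arm --commands '[{"dx": 0, "dy": 0, "dz": 0, "ax": 0, "ay": 0, "az": 0.5, "gripper": 0.8}, {"dx": 0, "dy": 0, "dz": 0, "ax": 0, "ay": 0, "az": 0.5, "gripper": 0.8}, {"dx": 0, "dy": 0, "dz": 0, "ax": 0, "ay": 0, "az": 0.5, "gripper": 0.8}, {"dx": 0, "dy": 0, "dz": 0, "ax": 0, "ay": 0, "az": 0.5, "gripper": 0.8}, {"dx": 0, "dy": 0, "dz": 0, "ax": 0, "ay": 0, "az": 0.5, "gripper": 0.8}, {"dx": 0, "dy": 0, "dz": 0, "ax": 0, "ay": 0, "az": 0.5, "gripper": 0.8}, {"dx": 0, "dy": 0, "dz": 0, "ax": 0, "ay": 0, "az": 0.5, "gripper": 0.8}, {"dx": 0, "dy": 0, "dz": 0, "ax": 0, "ay": 0, "az": 0, "gripper": 0.8}]'

```text
clock: 13.92
eef_pos: [604.9, -200.0, 136.0]
eef_rot: [3.141, 0.0, -0.323]
wrist_force: [-0.0, -1.9, -2.8]
finger_gap: 35.5
finger_force: 20.0
```

```bash
python3 - <<'E'
from h import *
s=manip.read_state(); print(s['moment'],s['wrist_force'],s['eef_rot'],s['finger_gap'])
E
```

```text
[-0.38320774  0.22498153  0.05901685] [-0.02327849 -1.85280415 -2.77561899] [ 3.14132703e+00  3.82865683e-04 -3.22955523e-01] 35.51887260880041
```

>>> jog_arm --commands '[{"dx": 0, "dy": 0, "dz": 0, "ax": 0, "ay": 0, "az": 0.5, "gripper": 0.8}, {"dx": 0, "dy": 0, "dz": 0, "ax": 0, "ay": 0, "az": 0.5, "gripper": 0.8}, {"dx": 0, "dy": 0, "dz": 0, "ax": 0, "ay": 0, "az": 0.4, "gripper": 0.8}]'

```text
clock: 14.3
eef_pos: [604.9, -199.9, 136.0]
eef_rot: [3.141, 0.0, -0.568]
wrist_force: [-0.9, -1.7, -2.4]
finger_gap: 35.8
finger_force: 20.0
```

```bash
python3 - <<'E'
from h import *
s=manip.read_state(); print(s['moment'],s['wrist_force'],s['eef_rot'],s['finger_gap'])
E
```

```text
[-0.43644959  0.28413301  0.13973657] [-0.94600277 -1.71369397 -2.36379939] [ 3.14120091e+00  3.65290191e-04 -5.67786181e-01] 35.831078253719554
```

>>> jog_arm --commands '[{"dx": 0, "dy": 0, "dz": 0, "ax": 0, "ay": 0, "az": 0.4, "gripper": 0.8}, {"dx": 0, "dy": 0, "dz": 0, "ax": 0, "ay": 0, "az": 0.3, "gripper": 0.8}]'

```text
clock: 14.55
eef_pos: [604.9, -199.9, 136.1]
eef_rot: [3.141, 0.0, -0.689]
wrist_force: [-0.9, -0.9, -0.9]
finger_gap: 35.6
finger_force: 20.0
```

```bash
python3 - <<'E'
from h import *
s=manip.read_state(); print(s['moment'],s['wrist_force'],s['eef_rot'],s['finger_gap'])
E
```

```text
[-0.31088525  0.42008772  0.57929614] [-0.9298617  -0.88361644 -0.87048369] [ 3.14121250e+00  2.29765937e-04 -6.88951306e-01] 35.59785803114281
```

The moment rose from 0.14 to 0.58 N m, so the cap is at its hard stop. I'll press slightly on, then open and rise.

>>> jog_arm --commands '[{"dx": 0, "dy": 0, "dz": 0, "ax": 0, "ay": 0, "az": 0.3, "gripper": 0.8}, {"dx": 0, "dy": 0, "dz": 0, "ax": 0, "ay": 0, "az": 0, "gripper": 0.8}, {"dx": 0, "dy": 0, "dz": 0, "ax": 0, "ay": 0, "az": 0, "gripper": 0.8}, {"dx": 0, "dy": 0, "dz": 0, "ax": 0, "ay": 0, "az": 0, "gripper": 0.3}, {"dx": 0, "dy": 0, "dz": 0, "ax": 0, "ay": 0, "az": 0, "gripper": 0.3}, {"dx": 0, "dy": 0, "dz": 0, "ax": 0, "ay": 0, "az": 0, "gripper": 0.3}, {"dx": 0, "dy": 0, "dz": -0.5, "ax": 0, "ay": 0, "az": 0, "gripper": 0.3}, {"dx": 0, "dy": 0, "dz": -0.8, "ax": 0, "ay": 0, "az": 0, "gripper": 0.3}, {"dx": 0, "dy": 0, "dz": -0.8, "ax": 0, "ay": 0, "az": 0, "gripper": 0.3}]'

```text
clock: 15.68
eef_pos: [605.0, -199.7, 221.2]
eef_rot: [-3.142, 0.0, -0.742]
wrist_force: [-0.5, -0.3, 0.7]
finger_gap: 65.8
finger_force: 0.0
```

>>> jog_arm --commands '[{"dx": -0.4, "dy": -0.4, "dz": -0.3, "ax": 0, "ay": 0, "az": 0, "gripper": 0.3}, {"dx": -0.8, "dy": -0.6, "dz": 0, "ax": 0, "ay": 0, "az": 0, "gripper": 0.3}, {"dx": -0.8, "dy": -0.6, "dz": 0, "ax": 0, "ay": 0, "az": 0, "gripper": 0.3}, {"dx": -0.8, "dy": -0.6, "dz": 0, "ax": 0, "ay": 0, "az": 0, "gripper": 0.3}, {"dx": -0.8, "dy": -0.4, "dz": 0, "ax": 0, "ay": 0, "az": 0, "gripper": 0.3}, {"dx": 0, "dy": 0, "dz": 0, "ax": 0, "ay": 0, "az": 0, "gripper": 0.3}, {"dx": 0, "dy": 0, "dz": 0, "ax": 0, "ay": 0, "az": 0, "gripper": 0.3}]'

```text
clock: 16.55
eef_pos: [569.1, -25.6, 231.9]
eef_rot: [3.141, 0.0, -0.742]
wrist_force: [-0.5, 0.4, -0.4]
finger_gap: 66.0
finger_force: 0.0
```

```bash
python3 - <<'E'
from h import *
S=shot('side');T=shot('top'); s=manip.read_state(); print(s['eef_pos'],s['wrist_force'])
cv=np.zeros((560,800,3),np.uint8)
for i,c in enumerate((T,S)):
    u,v=proj(c,[604,-200,100]).astype(int); print(u-25,v-35)
    cv[:,i*400:i*400+400]=cv2.resize(c['image'][v-35:v+35,u-25:u+25,::-1],(400,560),interpolation=cv2.INTER_CUBIC)
cv2.imwrite('pics/end.png',cv)
E
```

```text
[569.23300406 -26.30118078 231.87249986] [-0.10203281 -0.36086061 -0.41219397]
309 147
270 126
```

View pics/end.png

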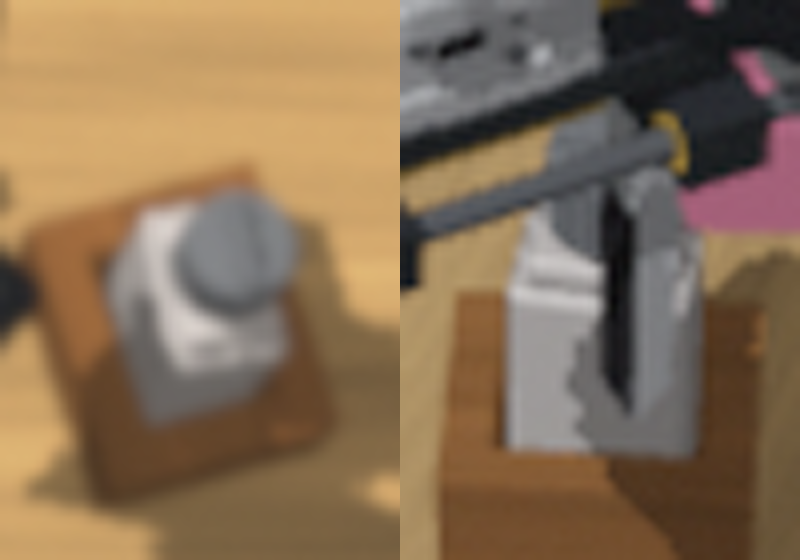

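The bottle stands upright in the pocket. In the top crop the cap rib, at (248,200)–(260,275), lies along the block's long side, and the arm is clear of everything. I'll hand it in.

```bash
python3 -c "
from cell import job; print(job.sign_off())"
```

```text
the job is handed in; nothing more can be done
None
```

I stood the bottle fully down in the wooden block's pocket and screwed its cap clockwise to the hard stop; the job is handed in at about 17 s of the 58 s allowed, and no verdict came back.

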